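# Clear and open the sprung board holder

### The arm

A 6-joint arm with a two-finger parallel gripper is mounted at the origin on the work surface. World frame = base frame: x ahead of the robot, y to its left, z up, the work surface at z = 0. Lengths are in m, angles in rad, forces in N, time in s.
With the tool pointing down it reaches from about 0.3 to 0.75 m from the base axis. Payload 8.5 kg.
Tool frame: the origin (TCP) lies between the finger pads; the fingertips stand 19 mm ahead of it and the grasp point (between the pads) is the TCP; z points along the fingers, y is the line along which they close (so a half turn about z gives the same grasp; the last joint's range is limited). The gripper opens to 88 mm and grips with 3 to 60 N. Pads are 18 mm wide; open, the fingers measure 123 mm over their backs; the gripper's body (75 mm by 187 mm) begins 45 mm behind the grasp point.
Start: joints at [1.033, 0.381, 1.297, -0, 1.464, -0.215], TCP at [0.174, 0.522, 0.258] pointing down, gripper open.
Joint ranges: [-3.11, 3.11], [-0.89, 2.33], [0.22, 2.48], [-1.42, 4.56], [0.17, 2.85], [-2.88, 2.88]. Speed limits (rad/s): [2.39, 2.39, 3.14, 3.14, 3.14, 3.14].

### API

Orientations are given as a unit quaternion [w, x, y, z].
In Python, from bench import readout, vision, bot gives the robot as it stands.
- The arm moves only by the tool jog_arm, never from a script. Its argument "deltas" is a list that holds one entry, the list of rows, each a list of 6 numbers: the shift along the world's x, y, z scaled (see below), then the turn, a rotation vector about the world's x, y, z scaled (see below). A call has exactly 8 rows; each row shifts and turns the commanded pose from where the row before left it; what a row does not reach is not made up. The controller multiplies each number of a shift by 25 mm and each number of a turn by 0.08 rad. A row lasts 1/12 s, in which the tool goes at most 41.7 mm and 7.16 degrees, less where a joint would pass 70% of its speed; a pose out of reach is approached as far as the arm can. A call with a number of a shift or a turn outside -1 to 1 is refused whole. A call with a gripper value outside its range is refused whole. "grip" is the opening, from 0 (shut) to 1 (fully open), set as the call begins (left out, the last holds). The fingers move at their own pace and stop on an object; "force" is the grip in N (left out, the last holds). Time passes only in rows, so rows that do not move let the fingers close, or fill a call up. It gives the time, the measured TCP pose, the force, the opening and the grip force at its end, in the units of the state.
- readout.read_state(): the state, without advancing time (a new reading comes with each control period).
- vision.grab_frame(name): name is "side" or "top" or "wrist"; returns the picture (420x560x3 uint8, red, green, blue); there is no depth.
- vision.camera_model(name): a dict with "vfov" (degrees; the focal length in pixels is half the picture's height over the tangent of half this angle, whatever the lens; pixels are square), "cx", "cy" (the principal point, pixels), "pose" (4x4, takes a point from camera to world coordinates); the wrist camera has in their place "mount" (4x4, takes a point from camera to tool coordinates, whose origin is the TCP and whose axes are the flange's). Camera axes: x right, y up, looking along -z (the intrinsics and any distortion apply to the point x, -y, -z); pixel columns grow to the right and rows downward; lengths in m; the calibration is good to about 2 mm. The wrist camera is an equidistant fisheye: a pixel r from the principal point sees the ray r / f radians off the axis. A picture is of the moment at which its call begins: read the wrist's pose just before it. camera_model takes no time and is no camera call.
- bot.finish_job(): hands the job in; it is judged then, once.
The state is a dict: "t": time; "joint_pos": joint angles; "dq": joint speeds; "tau": joint torques, N m; "position": TCP position; "tcp_rot": TCP orientation; "contact_force": force on the tool from outside, world axes, zero at the start; "wrist_torque": the same for the moment, N m; "grip_width": finger opening in m; "grasp_force": force on a finger pad.
Only numpy, scipy, OpenCV 4.12 (cv2) and the standard library are available. Lean on these libraries where they do the work, as an engineer would, in place of code of your own. Each camera call takes 0.05 s, during which the arm holds its last target. There are 200 camera calls.

### The job

Someone has parked a roll of tape over the pull stud of the sprung circuit-board holder, right where my board has to go in. Lift it off and lay it flat on the mat (do not drop it), then pull the sprung jaw out until its index tab is level with the brass width pointer, and finish while still holding it there so that I can lay the board in. Do not let the jaw snap back, do not shift the pointer, and leave the other things on the bench alone.

Things in the scene. Friction and masses are not known exactly. Their poses are not given: they have to be found in the camera images.
- holder: Sprung board holder screwed to the bench: two grey cast feet 58 mm high, 300 mm over all along x, joined by two steel rods (y +-60, 45 mm high, springs on the -x part). Origin: centre of footprint on the table; x runs along the rods to the fixed aluminium jaw (x 100 to 122, y +-85, top 70 mm high). Scale bar along the -y side (y -102 to -114, top 63 high). Open to the table for |y| under 50 mm.
- jaw: Sprung aluminium jaw, a bar on the rods. Origin at table height, mid-length, in its clamping face (towards the fixed jaw); axes as holder. Bar x -22 to 0, y +-85, top 70 mm high; ledge 6 mm beyond the face, top 64 high. Rests with face at holder x = 40 mm, slides up to 75 mm to holder -x. Springs pull it back: 4 N at rest, +0.9 N per 10 mm. Let go, it snaps back.
- stud_top (a point): Top centre of the pull stud on the sprung jaw: upright round steel stud, 14 mm diameter, from 70 mm (the jaw's top) to 114 mm above the table; its lowest 3 mm is a foot of 20 mm diameter. At mid-length of the jaw, 11 mm behind its clamping face (towards holder -x). Moves with the jaw.
- index (a point): Edge of the index tab, a small dark steel tab at the -y end of the sprung jaw, 70 mm above the table, moving with it. It lies in the plane of the clamping face, 11 mm to holder +x of the stud's axis. Level with the pointer when it and pointer_edge have the same holder x.
- pointer_edge (a point): Reading edge of the brass width pointer, a rider 14 mm long with a thumb screw, clamped on the scale bar: the holder +x side of its upright blade (3 mm thick, top 74 mm high); this point is 70 mm above the table. Set 20 to 60 mm from the resting jaw's index tab, towards holder -x. It shifts if knocked (over about 8 N).
- roll: Roll of cream masking tape on a brown card core, a flat ring: outside diameter 100 mm, hole 76, wall 12, height 19, about 90 g. Origin: centre of its underside; z is its axis. At the start it lies flat on the sprung jaw (underside 70 mm above the table), the stud standing up through its hole, up to 5 mm off centre along holder x and 18 mm along y.
- mat: Thin grey bench mat, 200 mm (x) by 220 mm (y), 3 mm thick, stuck to the table. Origin: centre of its underside. It lies beside the holder, on its left or its right.
- board: Bystander: finished brown circuit board 80 x 100 mm, with black chips, 11 mm high, flat on the bench. Origin: centre of its underside.
- tub: Bystander: open grey parts tub of 90 x 70 x 35 mm with black chips in it. Origin: centre of its underside.
- pliers: Bystander: long-nose pliers with orange handles, 175 mm long, 18 mm high, lying on the bench. Origin: on the table beneath the pivot.
There are look-alikes about, which are no part of the job. There is more than one size of the roll; the one meant has the size given above.

How it is judged:
On the way, in this order (a step that is already met when the one before it is completed fails the run):
1. the roll is lifted up and off the stud (z of roll in the frame of stud_top above 0 m), for 0.05 s.
2. the roll lies flat on the mat, let go (height (world z) of roll below 0.007 m and angle between roll's own z axis and vertical below 0.08 rad and x of roll in the frame of mat between -0.08 and 0.08 m and y of roll in the frame of mat between -0.09 and 0.09 m and contact force between the fingers and roll below 0.05 N and linear speed of roll below 0.03 m/s), for 0.2 s.
3. the jaw is pulled out to the pointer and held by the fingers (x of index in the frame of pointer_edge between -0.004 and 0.004 m and contact force between the fingers and jaw above 2 N), for 0.3 s.
At the end, for the whole second after the job is handed in: The gripper's fingers hold the sprung jaw (more than 2 N, nothing else propping it), at rest, with its index tab within 4 mm of the pointer's edge along the slide; the roll lies flat and let go on the mat, its centre at least 20 mm inside the mat's edges (all of step 3 and linear speed of jaw below 0.01 m/s and contact force between each of jaw, the fingers and roll below 0.05 N and contact force between jaw and pliers below 0.05 N and contact force between jaw and tub below 0.05 N and contact force between jaw and board below 0.05 N and height (world z) of roll below 0.007 m and angle between roll's own z axis and vertical below 0.08 rad and x of roll in the frame of mat between -0.08 and 0.08 m and y of roll in the frame of mat between -0.09 and 0.09 m and linear speed of roll below 0.02 m/s); the arm keeps its last pose, push and grip.
It fails at once if the jaw snaps back (moves faster than 0.35 m/s) (linear speed of jaw above 0.35 m/s).
It fails at once if the roll is dropped (in the air, away from the stud, with no finger on it) (height (world z) of roll above 0.025 m and horizontal distance between roll and stud_top above 0.06 m and contact force between the fingers and roll below 0.02 N).
It fails at once if the pointer is shifted by more than 3 mm (distance of pointer_edge from where it was at the start of the episode above 0.003 m).
It fails at once if the board, the tub or the pliers are moved by more than 20 mm (distance of any of board, tub, pliers from where it was at the start of the episode above 0.02 m).
It also fails if it takes over 51 s, if anything falls off the work surface, if the arm or the gripper's body presses on something with over 40 N, if the wrist force passes 120 N, or if a joint passes its speed limit or range.

## Working session

There is one attempt and no reset: what is moved stays moved. The work goes in short steps, Python scripts to look and compute and a tool call to move; the robot and the scene stay as the last step left them, time stands still between calls to the robot, and variables do not carry over. Pictures are saved under pics/ and viewed, at most 10 in all, crops included, and the job is handed in when it is done.

Besides the shell and the picture viewer there is one more tool, called after "Call:" as name(argument=value, ...), one argument or row to a line, values as JSON. jog_arm: Moves the arm, as the interface text tells. Shifts and turns lie within -1 to 1; 1 stands for 25 mm of shift or 0.08 rad of turn. Its arguments: {"type":"object","properties":{"deltas":{"type":"array"},"grip":{"type":"number"},"force":{"type":"number"}},"required":["deltas"]}

```bash
ls; mkdir -p pics; cat > h.py <<'E'
import numpy as np, cv2
from bench import readout, vision, bot
def ray(name,u,v):
    m=vision.camera_model(name); f=210/np.tan(np.radians(m['vfov'])/2)
    d=np.array([(u-m['cx'])/f,-(v-m['cy'])/f,-1.]); P=np.array(m['pose'])
    return P[:3,3],P[:3,:3]@d
def onz(name,u,v,z):
    o,d=ray(name,u,v); return o+d*(z-o[2])/d[2]
def proj(name,p):
    m=vision.camera_model(name); f=210/np.tan(np.radians(m['vfov'])/2)
    P=np.array(m['pose']); q=P[:3,:3].T@(np.array(p)-P[:3,3])
    return m['cx']+f*q[0]/-q[2], m['cy']-f*q[1]/-q[2]
def save(name,fn):
    im=vision.grab_frame(name); cv2.imwrite(fn,im[:,:,::-1]); return im
E
python3 - <<'E'
from h import *
for n in('top','side'):
    save(n,f'pics/{n}0.png'); m=vision.camera_model(n); print(n,{k:np.round(v,3).tolist() if k!='name' and not isinstance(v,(str,dict)) else v for k,v in m.items()})
print(readout.read_state())
E
```

```text
pics
top {'vfov': 48.716, 'cx': 280.826, 'cy': 205.99, 'pose': [[0.004, 0.996, -0.092, 0.552], [-1.0, 0.006, 0.016, -0.118], [0.016, 0.092, 0.996, 1.129], [0.0, 0.0, 0.0, 1.0]]}
side {'vfov': 57.7, 'cx': 277.795, 'cy': 206.399, 'pose': [[-0.699, 0.374, -0.609, 0.165], [-0.715, -0.349, 0.606, 0.378], [0.014, 0.859, 0.512, 0.52], [0.0, 0.0, 0.0, 1.0]]}
{'t': 0.1, 'joint_pos': array([ 1.03267367e+00,  3.81124991e-01,  1.29814383e+00, -2.07967471e-06,
        1.46358895e+00, -2.15327802e-01]), 'dq': array([-7.65713676e-04, -9.77588956e-04, -4.85635358e-03,  4.66799569e-05,
        2.56312572e-03,  3.76546979e-04]), 'tau': array([ 3.85838735e-03, -4.38647854e+01, -2.24911952e+01,  7.15564121e-02,
        3.42051953e-02, -7.41820531e-05]), 'position': array([0.17437198, 0.52139504, 0.25721532]), 'tcp_rot': array([-2.31742519e-04,  1.60697486e-01,  9.87003504e-01, -5.88579955e-04]), 'contact_force': array([ 0.37219736, -0.19223884,  0.27550325]), 'wrist_torque': array([-0.05658401,  0.01664881,  0.05508071]), 'grasp_force': 0.0, 'grip_width': 0.08818076538288036}
```

View pics/top0.png

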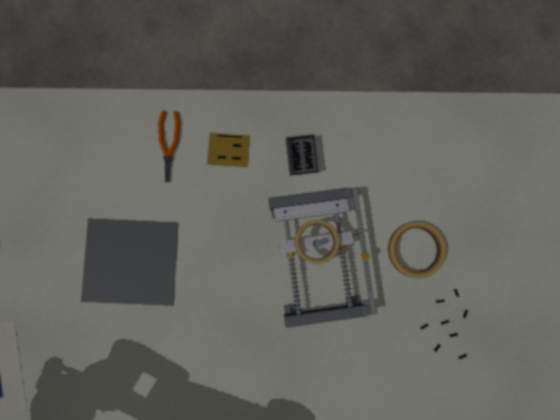

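View pics/side0.png

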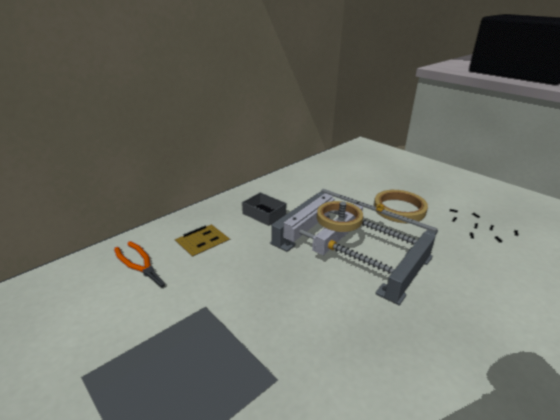

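The top view shows the holder at about (320,257), with its fixed jaw up (world +x) and its scale bar on the right. A ring sits over the stud at (317,241) and a larger look-alike ring lies on the bench at (418,249). There are brass spots at (365,257) on the scale bar and (290,253) on the other side. The mat is at (130,261), the pliers at (170,145), the board at (229,150) and the tub at (302,155). I'll enlarge the holder to confirm which is which.

```bash
python3 - <<'E'
from h import *
a=cv2.imread('pics/top0.png')[175:335,255:455]; b=cv2.imread('pics/side0.png')[180:300,265:445]
a=cv2.resize(a,None,fx=4,fy=4,interpolation=cv2.INTER_CUBIC)[:600]
a=cv2.convertScaleAbs(a,alpha=1.6); cv2.imwrite('pics/c1.png',a)
b=cv2.convertScaleAbs(cv2.resize(b,None,fx=4.4,fy=4.4,interpolation=cv2.INTER_CUBIC),alpha=1.5); cv2.imwrite('pics/c2.png',b)
E
```

```text
(no output)
```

View pics/c1.png

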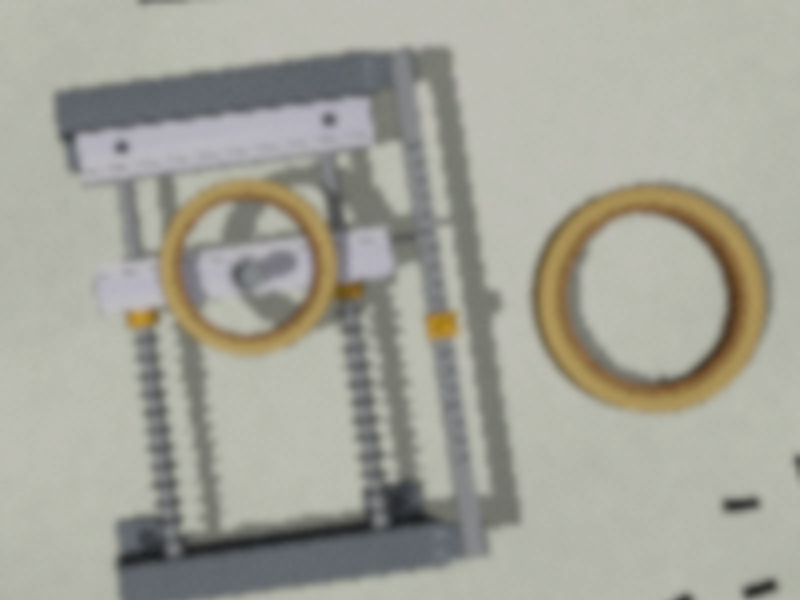

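View pics/c2.png

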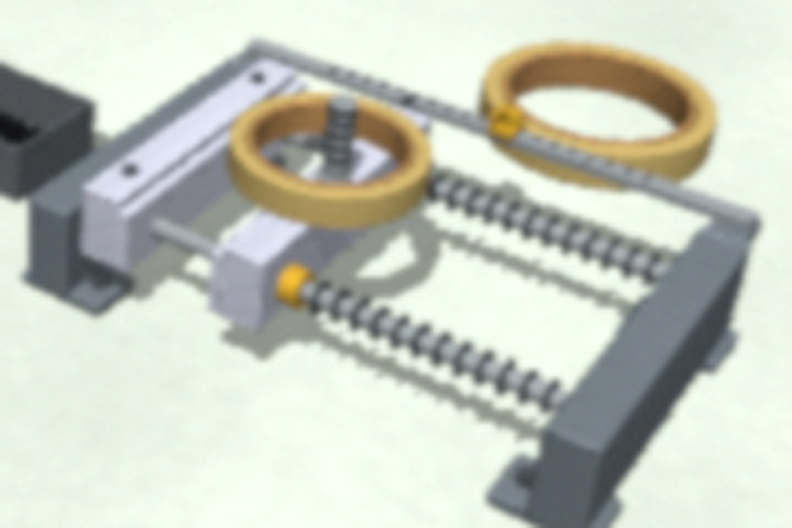

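The crops show that the ring over the stud, crop1 (248,266), i.e. full (317,241), is the roll meant. The ring at (418,249) lies on the bench, looks larger and is a look-alike. The brass rider on the scale bar at crop1 (441,325), full (365,256), is the pointer. The brass spots at (290,254) and (342,248) are spring collars on the rods. Next I'll measure.

```bash
cat > m.py <<'E'
from h import *
im=cv2.imread('pics/top0.png'); hsv=cv2.cvtColor(im,cv2.COLOR_BGR2HSV)
# tape rings: outer contours
m=cv2.inRange(hsv,(12,70,60),(30,255,255))
cs,_=cv2.findContours(m,cv2.RETR_EXTERNAL,cv2.CHAIN_APPROX_NONE)
for c in cs:
    if cv2.contourArea(c)<15: continue
    (x,y),r=cv2.minEnclosingCircle(c); M=cv2.moments(c); cx,cy=M['m10']/M['m00'],M['m01']/M['m00']
    print('orange',np.round([cx,cy,r,cv2.contourArea(c)],1), 'hsv',hsv[int(cy),int(cx)])
    if len(c)>60:
        e=cv2.fitEllipse(c)
        for z in (.0,.019,.089):
            p=onz('top',*e[0],z); q=onz('top',e[0][0]+e[1][0]/2,e[0][1],z); print('  ell',np.round(e[1],1),'z',z,p.round(4),'diam',round(2*np.hypot(*(q-p)[:2]),4))
# mat
m=cv2.inRange(im,(40,35,35),(75,75,75)); cs,_=cv2.findContours(m,cv2.RETR_EXTERNAL,cv2.CHAIN_APPROX_NONE)
for c in cs:
    r=cv2.minAreaRect(c)
    if cv2.contourArea(c)>300: print('dark',np.round(r[0],1),np.round(r[1],1),r[2], onz('top',*r[0],.003).round(4))
for n,u,v in(('board',229,150),('tub',302,155),('pliers',168,155)): print(n,onz('top',u,v,.01).round(3))
# bright jaw parts
m=cv2.inRange(hsv,(100,8,120),(150,90,255)); m=cv2.morphologyEx(m,cv2.MORPH_OPEN,np.ones((3,3)))
cs,_=cv2.findContours(m,cv2.RETR_EXTERNAL,cv2.CHAIN_APPROX_NONE)
for c in cs:
    if cv2.contourArea(c)>40:
        r=cv2.minAreaRect(c); b=cv2.boxPoints(r); print('bright',np.round(r[0],1),np.round(r[1],1),round(r[2],1),onz('top',*r[0],.07).round(4),[onz('top',*k,.07).round(3)[:2].tolist() for k in b])
E
python3 m.py
```

```text
orange [365.  256.    4.2  39. ] hsv [ 22 210 103]
orange [290.3 254.3   3.8  20. ] hsv [ 21 186 115]
orange [ 417.1  249.2   29.  2480.5] hsv [ 34  18 116]
  ell [55.4 57. ] z 0.0 [ 0.5531 -0.4685  0.    ] diam 0.1358
  ell [55.4 57. ] z 0.019 [ 0.5531 -0.4626  0.019 ] diam 0.1335
  ell [55.4 57. ] z 0.089 [ 0.553  -0.4409  0.089 ] diam 0.1251
orange [ 317.   241.3   25.6 1487.5] hsv [105   7  78]
  ell [42.1 46.8] z 0.0 [ 0.5708 -0.2256  0.    ] diam 0.1025
  ell [42.1 46.8] z 0.019 [ 0.5705 -0.2238  0.019 ] diam 0.1008
  ell [42.1 46.8] z 0.089 [ 0.5694 -0.2171  0.089 ] diam 0.0944
orange [ 228.1  149.5   25.  1209. ] hsv [ 22 172  89]
  ell [35.7 47.3] z 0.0 [ 0.7961 -0.0049  0.    ] diam 0.088
  ell [35.7 47.3] z 0.019 [ 0.792  -0.0068  0.019 ] diam 0.0865
  ell [35.7 47.3] z 0.089 [ 0.7769 -0.0138  0.089 ] diam 0.081
orange [168.5 135.3  22.6 199.5] hsv [ 34  18 116]
  ell [18.  46.8] z 0.0 [0.8465 0.1431 0.    ] diam 0.0443
  ell [18.  46.8] z 0.019 [0.8416 0.1387 0.019 ] diam 0.0436
  ell [18.  46.8] z 0.089 [0.8234 0.1225 0.089 ] diam 0.0408
dark [172.  379.5] [ 79. 282.] 90.0 [0.2458 0.1181 0.003 ]
dark [323.8 287.4] [66.8 86.6] 82.23483276367188 [ 0.4607 -0.2399  0.003 ]
dark [129.6 261.4] [92.1 82.4] 2.7702157497406006 [0.5209 0.2265 0.003 ]
dark [311.7 199.8] [20.6 85.7] 87.24089050292969 [ 0.6723 -0.2113  0.003 ]
dark [304.5 154.2] [38.7 34.5] 83.6598129272461 [ 0.7853 -0.1936  0.003 ]
dark [279.5  46. ] [ 92. 559.] 90.0 [ 1.0614 -0.1307  0.003 ]
board [ 0.793 -0.008  0.01 ]
tub [ 0.782 -0.187  0.01 ]
pliers [0.779 0.14  0.01 ]
```

```bash
python3 - <<'E'
from h import *
C=lambda x,y:(255+(x+.5)/4-.5,175+(y+.5)/4-.5); S=lambda x,y:(265+x/4.4,180+y/4.4)
a=onz('top',*C(401,55),.063);b=onz('top',*C(477,553),.063); print('bar',a,b,np.linalg.norm(a-b),'yaw',np.degrees(np.arctan2(*(a-b)[1::-1])))
# stud top: both views
u1=C(243,272);u2=S(343,102)
print('stud top',onz('top',*u1,.114),onz('side',*u2,.114),'base',onz('top',*C(245,285),.07))
print('ptr',onz('top',365,255.5,.072), onz('side',*S(507,110),.074))
im=cv2.imread('pics/top0.png'); hsv=cv2.cvtColor(im,cv2.COLOR_BGR2HSV)
m=cv2.inRange(hsv,(10,60,40),(30,255,255)); cs,h=cv2.findContours(m,cv2.RETR_CCOMP,cv2.CHAIN_APPROX_NONE)
for c,k in zip(cs,h[0]):
    if k[3]>=0 and len(c)>50:
        e=cv2.fitEllipse(c);print('hole',np.round(e[0],1),np.round(e[1],1),onz('top',*e[0],.089),onz('top',*e[0],.07))
m=vision.camera_model('wrist');print({k:np.round(v,3).tolist() if not isinstance(v,str) else v for k,v in m.items()})
E
```

```text
bar [ 0.69318417 -0.30676274  0.063     ] [ 0.40880251 -0.34701957  0.063     ] 0.2872168918908007 yaw 8.05720690285212
stud top [ 0.56638263 -0.20990872  0.114     ] [ 0.56322383 -0.21297469  0.114     ] base [ 0.55961049 -0.21502291  0.07      ]
ptr [ 0.53828241 -0.32665588  0.072     ] [ 0.53813021 -0.32798123  0.074     ]
hole [416.7 249.2] [40.6 43.8] [ 0.55315108 -0.43981866  0.089     ] [ 0.55316529 -0.44569936  0.07      ]
hole [316.4 241.3] [34.2 34.7] [ 0.5696759  -0.21439026  0.089     ] [ 0.56999187 -0.21615448  0.07      ]
{'vfov': 65.706, 'cx': 277.158, 'cy': 214.266, 'mount': [[0.0, 0.952, 0.307, 0.08], [1.0, -0.0, 0.0, 0.0], [0.0, 0.307, -0.952, -0.126], [0.0, 0.0, 0.0, 1.0]]}
```

Call:
jog_arm(
  deltas=[
    [[0.55, -0.91, 0, 0, 0, -0.87], [0.55, -0.91, 0, 0, 0, -0.87], [0.55, -0.91, 0, 0, 0, -0.87], [0.55, -0.91, 0, 0, 0, -0.87], [0.55, -0.91, 0, 0, 0, -0.87], [0.55, -0.91, 0, 0, 0, -0.87], [0.55, -0.91, 0, 0, 0, -0.87], [0.55, -0.91, 0, 0, 0, -0.87]],
  ],
  grip=1,
)

```text
t: 0.77
position: [0.2847, 0.3384, 0.2575]
tcp_rot: [-0.0, 0.427, 0.904, -0.0]
contact_force: [-0.2, 0.6, 0.7]
grip_width: 0.0883
grasp_force: 0.0
```

Call:
jog_arm(
  deltas=[
    [[0.55, -0.91, 0, 0, 0, -0.87], [0.55, -0.91, 0, 0, 0, -0.87], [0.55, -0.91, 0, 0, 0, -0.87], [0.55, -0.91, 0, 0, 0, -0.87], [0.55, -0.91, 0, 0, 0, -0.87], [0.55, -0.91, 0, 0, 0, -0.87], [0.55, -0.91, 0, 0, 0, -0.87], [0.55, -0.91, 0, 0, 0, -0.87]],
  ],
)

```text
t: 1.43
position: [0.3948, 0.1563, 0.2576]
tcp_rot: [-0.0, 0.659, 0.752, -0.0]
contact_force: [0.5, 0.7, 0.6]
grip_width: 0.0881
grasp_force: 0.0
```

Call:
jog_arm(
  deltas=[
    [[0.55, -0.91, 0, 0, 0, 0], [0.55, -0.91, 0, 0, 0, 0], [0.55, -0.91, 0, 0, 0, 0], [0.55, -0.91, 0, 0, 0, 0], [0.55, -0.91, 0, 0, 0, 0], [0.55, -0.91, 0, 0, 0, 0], [0.55, -0.91, 0, 0, 0, 0], [0.55, -0.91, 0, 0, 0, 0]],
  ],
)

```text
t: 2.1
position: [0.5048, -0.0257, 0.2575]
tcp_rot: [-0.0, 0.658, 0.753, -0.0]
contact_force: [1.2, 0.1, 0.3]
grip_width: 0.0879
grasp_force: 0.0
```

Call:
jog_arm(
  deltas=[
    [[0.4, -0.91, 0, 0, 0, 0], [0.4, -0.91, 0, 0, 0, 0], [0.4, -0.91, 0, 0, 0, 0], [0.4, -0.91, 0, 0, 0, 0], [0.4, -0.91, 0, 0, 0, 0], [0.4, -0.91, 0, 0, 0, 0], [0.4, 0, 0, 0, 0, 0], [0, 0, 0, 0, 0, 0]],
  ],
)

```text
t: 2.77
position: [0.5753, -0.1621, 0.2567]
tcp_rot: [-0.001, 0.659, 0.753, -0.0]
contact_force: [-0.8, -0.1, 0.1]
grip_width: 0.0883
grasp_force: 0.0
```

```bash
cat >> h.py <<'E'
from scipy.spatial.transform import Rotation as Rn
def wpose():
    s=readout.read_state(); q=s['tcp_rot']; T=np.eye(4); T[:3,:3]=Rn.from_quat([q[1],q[2],q[3],q[0]]).as_matrix(); T[:3,3]=s['position']
    return T@np.array(vision.camera_model('wrist')['mount'])
def wz(P,u,v,z):
    m=vision.camera_model('wrist'); f=210/np.tan(np.radians(m['vfov'])/2)
    a,b=u-m['cx'],v-m['cy']; r=np.hypot(a,b)+1e-9; t=r/f
    d=P[:3,:3]@np.array([np.sin(t)*a/r,-np.sin(t)*b/r,-np.cos(t)]); o=P[:3,3]
    return o+d*(z-o[2])/d[2]
def wsave(fn):
    P=wpose(); save('wrist',fn); np.save(fn[:-4]+'.npy',P)
E
python3 - <<'E'
from h import *
wsave('pics/w1.png')
im=cv2.imread('pics/w1.png'); cv2.imwrite('pics/w1b.png',cv2.convertScaleAbs(cv2.resize(im,(800,600),interpolation=cv2.INTER_CUBIC),alpha=1.5))
E
```

```text
(no output)
```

View pics/w1b.png

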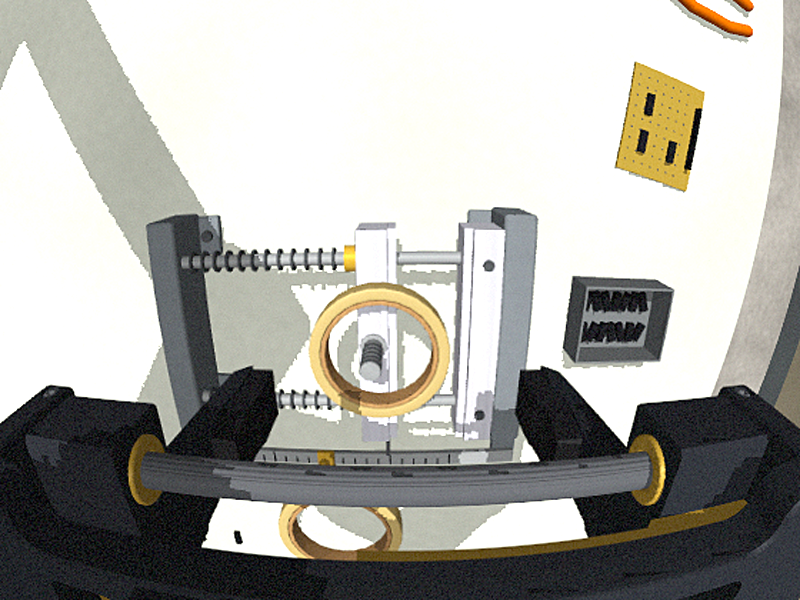

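Wrist view (800x600): the stud top is at (370,370), the roll hole is centred near (380,350), the index tab is at (388,447) and the pointer is on the scale bar at (326,458). The tub and board are well clear. I'll cross-check these numbers against the top view.

```bash
python3 - <<'E'
from h import *
P=np.load('pics/w1.npy'); im=cv2.imread('pics/w1.png'); hsv=cv2.cvtColor(im,cv2.COLOR_BGR2HSV)
k=560/800; W=lambda x,y,z:wz(P,(x+.5)*k-.5,(y+.5)*k-.5,z)
ex=np.array([np.cos(np.radians(8)),np.sin(np.radians(8)),0]); ey=np.array([-ex[1],ex[0],0])
L={'stud':W(370,371,.114),'idx':W(388,447,.07),'ptr':W(326,458,.07),'jaw+y L':W(358,226,.07),'jaw+y R':W(394,226,.07),'fix L':W(460,230,.07),'fix R':W(503,230,.07),'fixbotR':W(492,430,.07),'scr1':W(488,266,.07),'scr2':W(479,414,.07)}
# ring outer (top edge) & hole
m=cv2.inRange(hsv,(10,45,60),(32,255,255)); m=cv2.morphologyEx(m,cv2.MORPH_OPEN,np.ones((3,3)))
cs,h=cv2.findContours(m,cv2.RETR_CCOMP,cv2.CHAIN_APPROX_NONE)
for c,q in zip(cs,h[0]):
    if len(c)>150 and 150<c[:,0,0].mean()<350 and c[:,0,1].mean()<320:
        e=cv2.fitEllipse(c); pts=np.array([wz(P,*p[0],.089)[:2] for p in c]); (x,y),r=cv2.minEnclosingCircle(pts.astype(np.float32)*1000)
        print('hole' if q[3]>=0 else 'outer',np.round(e[0],1),np.round(e[1],1),'z.089 ctr',wz(P,*e[0],.089).round(4),'encl',round(x,1),round(y,1),round(2*r,1))
for n,p in L.items(): d=p-L['stud']; print(n,p.round(4),'rel stud hx %.4f hy %.4f'%(d@ex,d@ey))
d=L['scr1']-L['scr2'];print('yaw screws',np.degrees(np.arctan2(-d[0],d[1])),np.linalg.norm(d))
E
```

```text
outer [265.3 244.8] [94.1 98.1] z.089 ctr [ 0.5695 -0.2093  0.089 ] encl 569.7 -212.2 103.1
hole [264.5 244.7] [63.6 75.2] z.089 ctr [ 0.5687 -0.2094  0.089 ] encl 569.7 -214.2 77.0
stud [ 0.565 -0.214  0.114] rel stud hx 0.0000 hy 0.0000
idx [ 0.5871 -0.3026  0.07  ] rel stud hx 0.0095 hy -0.0908
ptr [ 0.5374 -0.3219  0.07  ] rel stud hx -0.0424 hy -0.1030
jaw+y L [ 0.5444 -0.1292  0.07  ] rel stud hx -0.0086 hy 0.0868
jaw+y R [ 0.5687 -0.1261  0.07  ] rel stud hx 0.0158 hy 0.0866
fix L [ 0.6136 -0.1225  0.07  ] rel stud hx 0.0609 hy 0.0838
fix R [ 0.6434 -0.1179  0.07  ] rel stud hx 0.0910 hy 0.0843
fixbotR [ 0.6684 -0.2764  0.07  ] rel stud hx 0.0937 hy -0.0762
scr1 [ 0.6374 -0.1446  0.07  ] rel stud hx 0.0814 hy 0.0586
scr2 [ 0.6544 -0.2625  0.07  ] rel stud hx 0.0818 hy -0.0604
yaw screws 8.198565815553716 0.11903618841728955
```

Call:
jog_arm(
  deltas=[
    [[0.19, -0.22, -0.5, 0, 0, 0.01], [0.19, -0.22, -0.5, 0, 0, 0.01], [0.19, -0.22, -0.5, 0, 0, 0.01], [0.19, -0.22, -0.5, 0, 0, 0.01], [0.19, -0.22, -0.5, 0, 0, 0.01], [0.19, -0.22, -0.5, 0, 0, 0.01], [0.19, -0.22, -0.5, 0, 0, 0.01], [0.19, -0.22, -0.5, 0, 0, 0.01]],
  ],
  grip=0.27,
  force=15,
)

```text
t: 3.48
position: [0.6129, -0.2055, 0.1562]
tcp_rot: [-0.0, 0.656, 0.755, -0.0]
contact_force: [-0.0, 0.0, 0.2]
grip_width: 0.0367
grasp_force: 0.0
```

Call:
jog_arm(
  deltas=[
    [[0, 0, 0, 0, 0, 0], [0, 0, 0, 0, 0, 0], [0, 0, 0, 0, 0, 0], [0, 0, 0, 0, 0, 0], [0, 0, 0, 0, 0, 0], [0, 0, 0, 0, 0, 0], [0, 0, 0, 0, 0, 0], [0, 0, 0, 0, 0, 0]],
  ],
)

```text
t: 4.15
position: [0.6125, -0.2048, 0.158]
tcp_rot: [0.0, 0.656, 0.755, 0.0]
contact_force: [0.6, 0.5, -0.3]
grip_width: 0.0241
grasp_force: 0.0
```

```bash
python3 - <<'E'
from h import *
wsave('pics/w2.png')
im=cv2.imread('pics/w2.png'); cv2.imwrite('pics/w2b.png',cv2.convertScaleAbs(cv2.resize(im,(800,600),interpolation=cv2.INTER_CUBIC),alpha=1.5))
P=np.load('pics/w2.npy'); hsv=cv2.cvtColor(im,cv2.COLOR_BGR2HSV)
m=cv2.inRange(hsv,(10,45,60),(32,255,255)); m=cv2.morphologyEx(m,cv2.MORPH_OPEN,np.ones((3,3)))
print(readout.read_state()['grip_width'])
E
```

```text
0.023816312122502552
```

View pics/w2b.png

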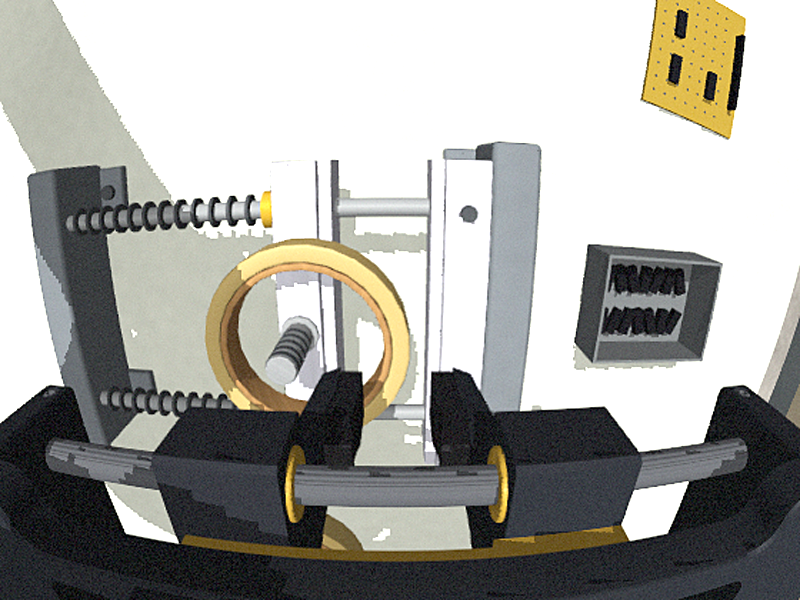

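```bash
python3 - <<'E'
from h import *
P=np.load('pics/w2.npy'); k=.7; W=lambda x,y,z:wz(P,(x+.5)*k-.5,(y+.5)*k-.5,z)
c=np.array([.5697,-.213]); t=np.radians(8); R=np.array([[np.cos(t),np.sin(t)],[-np.sin(t),np.cos(t)]])
for n,x,y,z in(('out +x',411,345,.089),('out +y',308,239,.089),('in +x',385,350,.089),('stud',280,368,.114),('tip in',361,372,.139),('tip out',432,372,.139)):
    p=W(x,y,z); print(n,p.round(4),'rel ring centre',(R@(p[:2]-c)).round(4))
s=readout.read_state();print('tcp',(R@(s['position'][:2]-c)).round(4))
E
```

```text
out +x [ 0.6193 -0.2051  0.089 ] rel ring centre [0.0502 0.0009]
out +y [ 0.5682 -0.1629  0.089 ] rel ring centre [0.0055 0.0498]
in +x [ 0.6079 -0.2092  0.089 ] rel ring centre [ 0.0384 -0.0016]
stud [ 0.565  -0.2131  0.114 ] rel ring centre [-0.0047  0.0006]
tip in [ 0.599  -0.1972  0.139 ] rel ring centre [0.0313 0.0116]
tip out [ 0.6235 -0.1937  0.139 ] rel ring centre [0.056  0.0116]
tcp [0.0435 0.0021]
```

Call:
jog_arm(
  deltas=[
    [[0.01, -0.01, -0.35, 0, 0, 0], [0.01, -0.01, -0.35, 0, 0, 0], [0.01, -0.01, -0.35, 0, 0, 0], [0.01, -0.01, -0.35, 0, 0, 0], [0, -0.01, -0.35, 0, 0, 0], [0, -0.01, -0.35, 0, 0, 0], [0, -0.01, -0.3, 0, 0, 0], [0, -0.01, -0.1, 0, 0, 0]],
  ],
)

```text
t: 4.87
position: [0.613, -0.2067, 0.0936]
tcp_rot: [-0.001, 0.656, 0.755, -0.0]
contact_force: [0.1, -0.3, 0.5]
grip_width: 0.0237
grasp_force: 0.0
```

Call:
jog_arm(
  deltas=[
    [[0, 0, 0, 0, 0, 0], [0, 0, 0, 0, 0, 0], [0, 0, 0, 0, 0, 0], [0, 0, 0, 0, 0, 0], [0, 0, 0, 0, 0, 0], [0, 0, 0, 0, 0, 0], [0, 0, 0, 0, 0, 0], [0, 0, 0, 0, 0, 0]],
  ],
  grip=0,
  force=20,
)

```text
t: 5.53
position: [0.6135, -0.2069, 0.0954]
tcp_rot: [0.0, 0.656, 0.755, 0.0]
contact_force: [0.1, -0.4, -1.0]
grip_width: 0.012
grasp_force: 21.2
```

Call:
jog_arm(
  deltas=[
    [[0, 0, 0.2, 0, 0, 0], [0, 0, 0.4, 0, 0, 0], [0, 0, 0.5, 0, 0, 0], [0, 0, 0.5, 0, 0, 0], [0, 0, 0.5, 0, 0, 0], [0, 0, 0.5, 0, 0, 0], [0, 0, 0.5, 0, 0, 0], [0, 0, 0.5, 0, 0, 0]],
  ],
)

```text
t: 6.2
position: [0.6135, -0.2069, 0.187]
tcp_rot: [0.001, 0.656, 0.755, 0.0]
contact_force: [0.1, -0.2, -0.8]
grip_width: 0.0123
grasp_force: 21.2
```

```bash
python3 - <<'E'
from h import *
wsave('pics/w3.png')
im=cv2.imread('pics/w3.png'); a=cv2.convertScaleAbs(im,alpha=1.5)[:, :]
b=save('side','pics/s3.png')[:,:,::-1]
cv2.imwrite('pics/w3b.png',np.hstack([cv2.resize(a,(400,300)),cv2.resize(cv2.convertScaleAbs(b,alpha=1.4),(400,300))]))
print(readout.read_state()['position'])
E
```

```text
[ 0.61415369 -0.20730693  0.188277  ]
```

View pics/w3b.png

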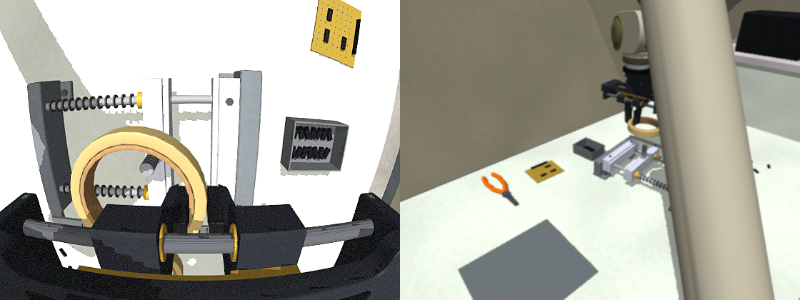

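The left (wrist) half shows the ring held level at (140,180), with the stud free below it at (152,165). The right half shows the raised ring at (645,125). Now to carry it to the mat.

Call:
jog_arm(
  deltas=[
    [[-0.08, 0.3, 0, 0, 0, 0], [-0.08, 0.6, 0, 0, 0, 0], [-0.08, 0.8, 0, 0, 0, 0], [-0.08, 0.8, 0, 0, 0, 0], [-0.08, 0.8, 0, 0, 0, 0], [-0.08, 0.8, 0, 0, 0, 0], [-0.08, 0.8, 0, 0, 0, 0], [-0.08, 0.8, 0, 0, 0, 0]],
  ],
)

```text
t: 6.97
position: [0.5965, -0.062, 0.1845]
tcp_rot: [-0.001, 0.655, 0.755, -0.0]
contact_force: [-0.1, -0.4, -0.5]
grip_width: 0.0118
grasp_force: 21.2
```

Call:
jog_arm(
  deltas=[
    [[-0.08, 0.8, 0, 0, 0, 0], [-0.08, 0.8, 0, 0, 0, 0], [-0.08, 0.8, 0, 0, 0, 0], [-0.08, 0.8, 0, 0, 0, 0], [-0.08, 0.8, 0, 0, 0, 0], [-0.08, 0.8, 0, 0, 0, 0], [-0.08, 0.8, -0.2, 0, 0, 0], [-0.08, 0.8, -0.3, 0, 0, 0]],
  ],
)

```text
t: 7.63
position: [0.5804, 0.0977, 0.1725]
tcp_rot: [-0.0, 0.655, 0.755, -0.0]
contact_force: [-0.3, -0.6, -1.2]
grip_width: 0.0122
grasp_force: 21.2
```

Call:
jog_arm(
  deltas=[
    [[-0.08, 0.8, -0.5, 0, 0, 0], [-0.08, 0.8, -0.5, 0, 0, 0], [-0.08, 0.8, -0.5, 0, 0, 0], [-0.08, 0.8, -0.5, 0, 0, 0], [-0.08, 0.6, -0.5, 0, 0, 0], [-0.08, 0.4, -0.5, 0, 0, 0], [-0.08, 0.2, -0.5, 0, 0, 0], [-0.08, 0.1, -0.5, 0, 0, 0]],
  ],
)

```text
t: 8.3
position: [0.5637, 0.2099, 0.0715]
tcp_rot: [-0.001, 0.655, 0.756, -0.001]
contact_force: [0.9, -0.2, -0.4]
grip_width: 0.0121
grasp_force: 21.2
```

Call:
jog_arm(
  deltas=[
    [[0, 0.25, -0.3, 0, 0, 0], [0, 0.25, -0.3, 0, 0, 0], [0, 0.2, -0.3, 0, 0, 0], [0, 0.2, -0.25, 0, 0, 0], [0, 0, -0.2, 0, 0, 0], [0, 0, -0.1, 0, 0, 0], [0, 0, -0.05, 0, 0, 0], [0, 0, 0, 0, 0, 0]],
  ],
)

```text
t: 8.97
position: [0.5656, 0.2303, 0.0352]
tcp_rot: [0.0, 0.656, 0.755, -0.0]
contact_force: [-0.3, 0.4, -0.8]
grip_width: 0.0127
grasp_force: 21.2
```

Call:
jog_arm(
  deltas=[
    [[0, 0, -0.06, 0, 0, 0], [0, 0, -0.06, 0, 0, 0], [0, 0, -0.06, 0, 0, 0], [0, 0, -0.06, 0, 0, 0], [0, 0, -0.03, 0, 0, 0], [0, 0, 0, 0, 0, 0], [0, 0, 0, 0, 0, 0], [0, 0, 0, 0, 0, 0]],
  ],
)

```text
t: 9.63
position: [0.5655, 0.2306, 0.0286]
tcp_rot: [0.0, 0.656, 0.755, 0.0]
contact_force: [-0.2, -1.1, -0.1]
grip_width: 0.012
grasp_force: 21.2
```

Call:
jog_arm(
  deltas=[
    [[0, 0, -0.03, 0, 0, 0], [0, 0, -0.03, 0, 0, 0], [0, 0, 0, 0, 0, 0], [0, 0, 0, 0, 0, 0], [0, 0, 0, 0, 0, 0], [0, 0, 0, 0, 0, 0], [0, 0, 0, 0, 0, 0], [0, 0, 0, 0, 0, 0]],
  ],
)

```text
t: 10.3
position: [0.5656, 0.2306, 0.028]
tcp_rot: [0.0, 0.656, 0.755, 0.0]
contact_force: [-2.3, 0.0, 8.5]
grip_width: 0.012
grasp_force: 21.2
```

```bash
python3 -c "
from h import *
s=readout.read_state();print(s['position'],s['contact_force'],s['wrist_torque'])"
```

```text
[0.56557038 0.23064395 0.02803857] [-2.27731596e+00  1.74053001e-03  8.45632462e+00] [-0.20961293  0.53925056 -0.00363179]
```

The roll is on the mat. I'll ease off slightly, open and rise.

Call:
jog_arm(
  deltas=[
    [[0, 0, 0.03, 0, 0, 0], [0, 0, 0, 0, 0, 0], [0, 0, 0, 0, 0, 0], [0, 0, 0, 0, 0, 0], [0, 0, 0, 0, 0, 0], [0, 0, 0, 0, 0, 0], [0, 0, 0, 0, 0, 0], [0, 0, 0, 0, 0, 0]],
  ],
  grip=0.3,
)

```text
t: 10.97
position: [0.5655, 0.2306, 0.0277]
tcp_rot: [-0.0, 0.656, 0.755, -0.0]
contact_force: [0.5, 0.4, -0.1]
grip_width: 0.0262
grasp_force: 0.0
```

Call:
jog_arm(
  deltas=[
    [[0, 0, 0.2, 0, 0, 0], [0, 0, 0.4, 0, 0, 0], [0, 0, 0.6, 0, 0, 0], [0, 0, 0.8, 0, 0, 0], [0, 0, 0.9, 0, 0, 0], [0, 0, 0.9, 0, 0, 0], [0, 0, 0.9, 0, 0, 0], [0, 0, 0.9, 0, 0, 0]],
  ],
)

```text
t: 11.63
position: [0.5653, 0.2306, 0.17]
tcp_rot: [0.0, 0.656, 0.755, 0.0]
contact_force: [-0.9, -0.1, -0.5]
grip_width: 0.0264
grasp_force: 0.0
```

```bash
python3 - <<'E'
from h import *
im=save('top','pics/t4.png')[:,:,::-1]; hsv=cv2.cvtColor(np.ascontiguousarray(im),cv2.COLOR_BGR2HSV)
wsave('pics/w4.png'); P=np.load('pics/w4.npy'); w=cv2.imread('pics/w4.png'); hw=cv2.cvtColor(w,cv2.COLOR_BGR2HSV)
for n,hh,f in(('top',hsv,lambda u,v,z:onz('top',u,v,z)),('wrist',hw,lambda u,v,z:wz(P,u,v,z))):
    m=cv2.inRange(hh,(10,45,50),(32,255,255)); cs,h=cv2.findContours(m,cv2.RETR_CCOMP,cv2.CHAIN_APPROX_NONE)
    for c,q in zip(cs,h[0]):
        if len(c)>60:
            e=cv2.fitEllipse(c);print(n,'hole' if q[3]>=0 else 'outer',np.round(e[0],1),np.round(e[1],1),f(*e[0],.022).round(4))
print(readout.read_state()['position'])
a=cv2.convertScaleAbs(cv2.resize(w,(400,300)),alpha=1.5);b=cv2.convertScaleAbs(cv2.resize(im,(400,300)),alpha=1.5); cv2.imwrite('pics/v4.png',np.hstack([a,b]))
E
```

```text
top outer [128.1 261.2] [39. 41.] [0.522  0.2243 0.022 ]
top outer [417.2 249.2] [56.4 58.1] [ 0.553  -0.4617  0.022 ]
top hole [416.7 249.2] [39.8 43.4] [ 0.5532 -0.4607  0.022 ]
top outer [  2.8 247.1] [ 7.3 58.5] [0.5538 0.5191 0.022 ]
top outer [ 36.5 312.2] [ 73.2 207.2] [0.4031 0.4324 0.022 ]
top outer [228.  149.4] [36.6 48.4] [ 0.7916 -0.0069  0.022 ]
top outer [168.3 130.5] [22.  44.6] [0.8371 0.1381 0.022 ]
wrist outer [276.5 361.4] [ 57.4 333.1] [0.5936 0.0454 0.022 ]
wrist outer [352.8 338.7] [15.  51.9] [0.6737 0.0884 0.022 ]
wrist outer [201.5 338.6] [14.1 52.2] [0.5064 0.0659 0.022 ]
wrist outer [473.7 296.1] [31.5 58. ] [0.8126 0.1533 0.022 ]
wrist outer [555.9 287.5] [ 8.1 31. ] [0.9715 0.1687 0.022 ]
wrist outer [227.4 199.1] [105.7 107.9] [0.5232 0.2295 0.022 ]
wrist hole [228.1 197.6] [72.6 80.3] [0.5237 0.231  0.022 ]
[0.56672563 0.23095217 0.17250109]
```

View pics/v4.png

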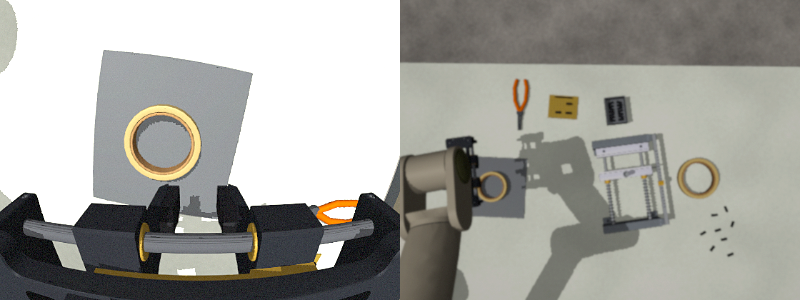

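The left (wrist) half shows the roll flat and let go on the mat at (163,143). The right (top) half shows it at (492,185) with the jaw now bare. Next, the stud.

Call:
jog_arm(
  deltas=[
    [[0, -0.3, 0.1, 0, 0, 0], [0, -0.6, 0.1, 0, 0, 0], [0, -0.8, 0.1, 0, 0, 0], [0, -0.8, 0.1, 0, 0, 0], [0, -0.8, 0, 0, 0, 0], [0, -0.8, 0, 0, 0, 0], [0, -0.8, 0, 0, 0, 0], [0, -0.8, 0, 0, 0, 0]],
  ],
  grip=0.5,
)

```text
t: 12.4
position: [0.5647, 0.0858, 0.1768]
tcp_rot: [-0.001, 0.656, 0.755, -0.001]
contact_force: [0.2, -0.0, 0.4]
grip_width: 0.0439
grasp_force: 0.0
```

Call:
jog_arm(
  deltas=[
    [[0, -0.8, 0, 0, 0, 0], [0, -0.8, 0, 0, 0, 0], [0, -0.8, 0, 0, 0, 0], [0, -0.8, 0, 0, 0, 0], [0, -0.8, 0, 0, 0, 0], [0, -0.8, 0, 0, 0, 0], [0, -0.8, 0, 0, 0, 0], [0, -0.8, 0, 0, 0, 0]],
  ],
)

```text
t: 13.07
position: [0.5644, -0.074, 0.1768]
tcp_rot: [-0.001, 0.656, 0.755, -0.001]
contact_force: [-0.1, -0.1, 0.1]
grip_width: 0.0443
grasp_force: 0.0
```

Call:
jog_arm(
  deltas=[
    [[0, -0.8, 0, 0, 0, 0], [0, -0.8, 0, 0, 0, 0], [0, -0.8, 0, 0, 0, 0], [0, -0.8, 0, 0, 0, 0], [0, -0.8, 0, 0, 0, 0], [0, -0.6, 0, 0, 0, 0], [0, -0.4, 0, 0, 0, 0], [0, 0, 0, 0, 0, 0]],
  ],
)

```text
t: 13.73
position: [0.5649, -0.1989, 0.1771]
tcp_rot: [-0.0, 0.656, 0.754, -0.0]
contact_force: [0.1, 0.1, -0.2]
grip_width: 0.0441
grasp_force: 0.0
```

```bash
python3 - <<'E'
from h import *
wsave('pics/w5.png'); save('top','pics/t5.png'); print(readout.read_state()['position'])
im=cv2.imread('pics/w5.png'); cv2.imwrite('pics/w5b.png',cv2.convertScaleAbs(cv2.resize(im,(800,600),interpolation=cv2.INTER_CUBIC),alpha=1.4))
E
```

```text
[ 0.56515429 -0.19674235  0.17740063]
```

View pics/w5b.png

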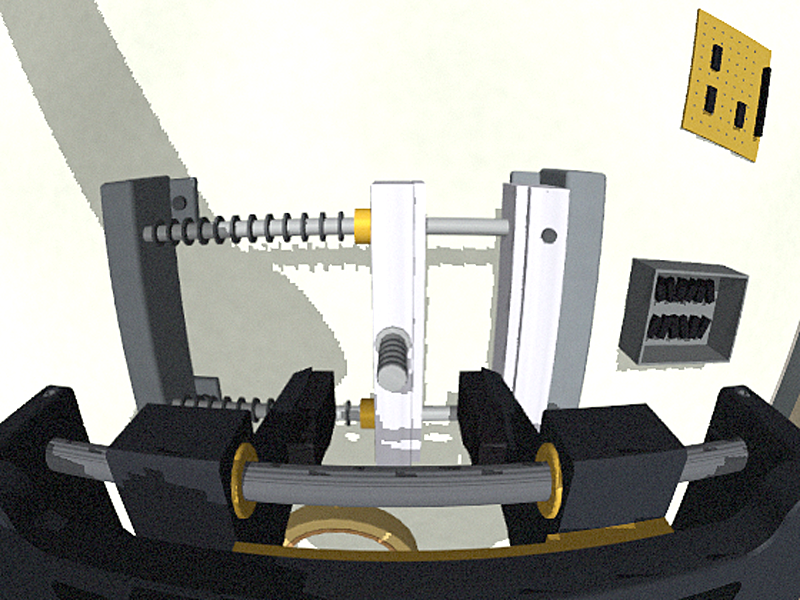

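The view shows the stud top at (393,377), between the open fingers at (318,378) and (480,378). The pointer is hidden by the gripper bar. For the jaw travel, I'll enlarge the index and pointer areas of the earlier pictures in one composite.

```bash
python3 - <<'E'
from h import *
P=np.load('pics/w5.npy');k=.7;print('stud',wz(P,393.5*k-.5,377.5*k-.5,.114))
w=cv2.imread('pics/w1.png')[298:336,215:295]; t=cv2.imread('pics/top0.png')[222:267,340:380]; s=cv2.imread('pics/side0.png')[190:220,345:400]
R=lambda a,f:cv2.convertScaleAbs(cv2.resize(a,None,fx=f,fy=f,interpolation=cv2.INTER_LINEAR),alpha=1.7)
c=np.zeros((600,800,3),np.uint8); a=R(w,8); c[:304,:640]=a; b=R(t,6); c[310:580,:240]=b; d=R(s,8); c[310:550,250:690]=d
cv2.imwrite('pics/z6.png',c)
E
```

```text
stud [ 0.56538808 -0.21354054  0.114     ]
```

View pics/z6.png

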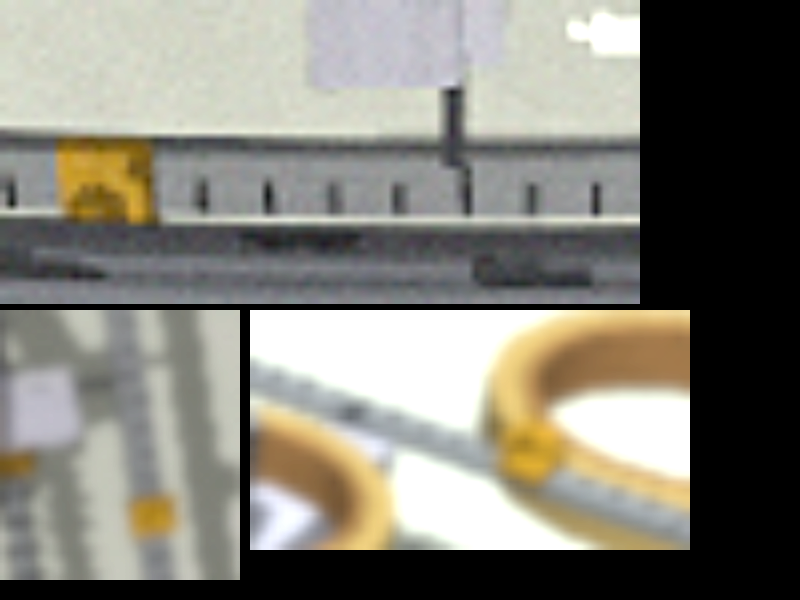

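The composite's w1 part shows the index tab's right edge at zoom x≈463, flush with the clamping face. The pointer rider spans 57–155, with its shaded +x blade face at 145–155. I'll turn these into holder coordinates.

```bash
python3 - <<'E'
from h import *
P=np.load('pics/w1.npy'); Z=lambda x,y,z:wz(P,215+(x+.5)/8-.5,298+(y+.5)/8-.5,z)
t=np.radians(8.1); R=np.array([[np.cos(t),np.sin(t)],[-np.sin(t),np.cos(t)]]); st=np.array([.5652,-.2136])
for n,x,y,z in(('idx R',463,150,.07),('idx L',443,150,.07),('face',460,80,.07),('ptr top',146,165,.074),('ptr top@.07',149,165,.07),('ptr base',156,215,.063),('rider L',57,180,.07),('tick a',203,195,.063),('tick b',465,195,.063),('far tick',596,195,.063)):
    p=Z(x,y,z); print(n,p.round(4),(R@(p[:2]-st)).round(4))
# profile along pointer row (red-blue) to find edges
w=cv2.imread('pics/w1.png').astype(int)
for v in(317,319,321,323): print(v,w[v,219:239].tolist() if v==319 else (w[v,219:239,2]-w[v,219:239,0]).tolist())
s=readout.read_state();print(s['position'],R@(s['position'][:2]-st))
# top camera pointer: rider centroid and holder x extents
for u,v,z in((365,256,.068),): p=onz('top',u,v,z); print('top ptr centroid',p,R@(p[:2]-st))
for zx,zy in((152,497),(152,535)):
    p=onz('top',340+(zx+.5)/6-.5,222+(zy-310+.5)/6-.5,.07); print('top ptr edge',R@(p[:2]-st))
E
```

```text
idx R [ 0.5889 -0.3076  0.07  ] [ 0.0102 -0.0964]
idx L [ 0.586 -0.308  0.07 ] [ 0.0073 -0.0964]
face [ 0.5868 -0.2952  0.07  ] [ 0.0099 -0.0838]
ptr top [ 0.5431 -0.3145  0.074 ] [-0.0361 -0.0968]
ptr top@.07 [ 0.5433 -0.3175  0.07  ] [-0.0363 -0.0997]
ptr base [ 0.5445 -0.3322  0.063 ] [-0.0372 -0.1145]
rider L [ 0.5297 -0.3227  0.07  ] [-0.0505 -0.103 ]
tick a [ 0.5514 -0.3271  0.063 ] [-0.0297 -0.1104]
tick b [ 0.5908 -0.3211  0.063 ] [ 0.0102 -0.11  ]
far tick [ 0.6104 -0.3185  0.063 ] [ 0.03   -0.1102]
317 [-4, -2, -13, 78, 105, 83, 82, 80, 88, 82, 87, 68, 72, 64, 58, 3, -6, -7, -1, -1]
319 [[87, 87, 88], [87, 87, 85], [98, 86, 83], [47, 96, 117], [19, 94, 118], [25, 88, 114], [21, 91, 116], [27, 85, 113], [25, 87, 111], [37, 96, 118], [35, 90, 117], [21, 81, 103], [11, 47, 67], [20, 54, 66], [24, 55, 69], [69, 74, 77], [89, 86, 86], [89, 90, 88], [87, 88, 86], [91, 88, 89]]
321 [-3, -4, -13, 41, 87, 83, 64, 63, 60, 70, 84, 87, 90, 85, 57, 3, -3, -4, -2, -5]
323 [-1, -1, -6, 33, 64, 72, 56, 57, 59, 56, 50, 63, 89, 83, 65, 8, -9, 0, -2, 0]
[ 0.56515429 -0.19674235  0.17740063] [0.00233001 0.01669591]
top ptr centroid [ 0.53709408 -0.32743186  0.068     ] [-0.04386458 -0.10873607]
top ptr edge [-0.03647289 -0.10928912]
top ptr edge [-0.05065375 -0.10709089]
```

The rider spans holder x −50.5 to −36.5 mm from the stud, and the tick spacing comes out at 10 mm, so the scale checks. I still need to know where the blade sits on the rider, so I'll bring the wrist camera closer to it and read the pixels numerically.

Call:
jog_arm(
  deltas=[
    [[-0.12, -0.53, -0.2, 0, 0, 0], [-0.12, -0.53, -0.2, 0, 0, 0], [-0.12, -0.53, -0.2, 0, 0, 0], [-0.12, -0.53, -0.2, 0, 0, 0], [-0.12, -0.53, -0.2, 0, 0, 0], [-0.12, -0.53, -0.2, 0, 0, 0], [-0.12, -0.4, -0.2, 0, 0, 0], [-0.1, -0.3, -0.2, 0, 0, 0]],
  ],
)

```text
t: 14.5
position: [0.5414, -0.2955, 0.1371]
tcp_rot: [-0.0, 0.656, 0.755, -0.0]
contact_force: [-0.3, -0.3, 0.2]
grip_width: 0.0442
grasp_force: 0.0
```

Call:
jog_arm(
  deltas=[
    [[0, 0, 0, 0, 0, 0], [0, 0, 0, 0, 0, 0], [0, 0, 0, 0, 0, 0], [0, 0, 0, 0, 0, 0], [0, 0, 0, 0, 0, 0], [0, 0, 0, 0, 0, 0], [0, 0, 0, 0, 0, 0], [0, 0, 0, 0, 0, 0]],
  ],
)

```text
t: 15.17
position: [0.542, -0.2938, 0.1378]
tcp_rot: [0.0, 0.655, 0.755, -0.0]
contact_force: [-0.8, -0.6, -0.3]
grip_width: 0.0442
grasp_force: 0.0
```

```bash
python3 - <<'E'
from h import *
wsave('pics/w7.png'); P=np.load('pics/w7.npy'); w=cv2.imread('pics/w7.png'); hsv=cv2.cvtColor(w,cv2.COLOR_BGR2HSV)
t=np.radians(8.1); R=np.array([[np.cos(t),np.sin(t)],[-np.sin(t),np.cos(t)]]); st=np.array([.5652,-.2136])
s=readout.read_state();print(s['position'],R@(s['position'][:2]-st), 'cam',R@(P[:2,3]-st),P[2,3])
m=cv2.inRange(hsv,(10,130,25),(32,255,255)); n,l,st_,ce=cv2.connectedComponentsWithStats(m)
for i in range(1,n):
    if st_[i,4]>30: p=wz(P,*ce[i],.07); print(st_[i],ce[i].round(1),(R@(p[:2]-st)).round(4))
best=[i for i in range(1,n) if st_[i,4]>60 and abs((R@(wz(P,*ce[i],.07)[:2]-st))[1]+.108)<.02]
for i in best:
    x,y,a,b,_=st_[i]; g=w[y-4:y+b+4,x-4:x+a+8]
    print(x-4,y-4); print('red'); print('\n'.join(' '.join('%3d'%q for q in r) for r in g[:,:,2])); print('sat'); print('\n'.join(' '.join('%3d'%q for q in r) for r in hsv[y-4:y+b+4,x-4:x+a+8,1]))
E
```

```text
[ 0.54201667 -0.29381648  0.13780187] [-0.03425465 -0.07614965] cam [-0.03404642  0.00453347] 0.26423145924042873
[522   0  38  35 728] [543.2  12.3] [0.1688 0.1036]
[297  20  17  29 436] [304.9  33.8] [-0.018   0.0527]
[295 193  16  28 407] [302.9 206.7] [-0.0182 -0.0534]
[254 269  20  30 516] [263.6 281.6] [-0.0436 -0.1068]
[161 310  20  53 550] [168.8 335.9] [-0.1201 -0.1596]
[374 310  20  53 544] [385.5 336. ] [ 0.0514 -0.1596]
[ 163  354  309   39 3083] [322.2 380.5] [ 0.0039 -0.2067]
250 265
red
145 145 144 148 144 145 148 148 144 146 149 146 143 143 146 142 142 146 142 146 144 144 144 145 144 147 144 143 141 144 142 143
142 147 145 147 147 146 147 145 148 147 145 146 150 150 144 141 150 144 142 144 143 144 146 145 146 146 144 147 146 142 146 145
150 151 156 148 149 150 150 152 153 154 151 152 155 149 152 150 151 149 152 150 150 154 152 152 150 152 149 151 148 149 141 147
120 118 119 116 112 112 116 113 115 113 113 115 112 120 117 116 115 117 118 117 115 116 120 115 113 126 126 121 125 137 134 135
 57  65  60  72  94  90  86  87  80  91  83  88  83  84  86  86  93  88  89  90  
[... 8438 characters left out ...]
  10  12  71 200 193 211 121  20  11  12  12  13  12  15  13
 16  19  12  19  10  24  17  14  16  15  17  19  19  14  15  20  14  16  16  68 133 125 124  93  25  13  12  13  13  11  16  17
 17  18  14  14  16  18  19  19  17  16  20  17  14  14  17  10  16  16  11   5  11  13  12   2  11  15  17  20  15  18  18  19
 12  14  18  22  11  21  12  17  14  19  16  21  19  17  16  17  14  17  16  18  16  14  14  16  19  14  16  17  16  19  16  19
 16  18  19  17  18  17  19  14  18  17  16  17  12  16  16  19  17  14  14  16  14  19  16  14  14  14  15  17  15  16  12  19
 14  19  16  16  14  21  23  17  20  21  17  14  17  12  21  14  17  19  19  17  14  17  19  19  19  22  16  14  17  22  14  19
```

The pixels settle it: the 3 mm blade (bright columns 270–273, rows 276–298) stands at the +x end of the rider. Its edge is at u≈273.8. Now the index tab in the same frame.

```bash
python3 - <<'E'
from h import *
P=np.load('pics/w7.npy'); w=cv2.imread('pics/w7.png')
t=np.radians(8.1); R=np.array([[np.cos(t),np.sin(t)],[-np.sin(t),np.cos(t)]]); st=np.array([.5652,-.2136])
H=lambda u,v,z:(R@(wz(P,u,v,z)[:2]-st)).round(4)
print('ptr edge',H(273.8,277,.074),H(273.8,290,.074),H(273.8,275,.07))
print('\n'.join(str(v)+' '+' '.join('%3d'%q for q in w[v,330:366,2]) for v in range(246,282,3)))
for u in(345,350,355): print(u,H(u,265,.07))
E
```

```text
ptr edge [-0.0365 -0.1009] [-0.0365 -0.1111] [-0.0365 -0.1016]
246 194 194 190 192 188 188 189 187 192 192 192 191 194 184 165 186 197 197 195 198 194 198 203 201 203 202 202 202 201 201 202 203 202 204 205 202
249 194 192 191 190 188 187 187 188 189 192 191 193 193 182 187 196 192 194 196 192 196 201 200 203 204 204 204 204 202 203 202 203 203 201 202 201
252 201 200 199 200 197 198 196 198 202 210 211 215 213 192 200 209 205 205 205 203 202 203 204 203 202 202 202 200 201 202 203 202 200 202 200 201
255 145 141 144 145 143 142 146 151 130  37  75  82  76  58 193 210 206 202 202 203 200 201 202 198 202 203 203 202 203 205 202 201 202 202 202 201
258 154 155 156 155 153 157 138   0  18  23  29  48  52 102 208 215 206 204 203 202 201 202 202 202 201 202 201 203 203 202 201 203 202 201 202 202
261   7  23  12  22  22  24  15  20  31  33  18  21  24  31  28  25   9   0  57 157 199 209 204 202 203 203 201 202 202 200 202 203 200 202 201 204
264  29  23  19  29  26  26  27  36   7  22  27  20  35  17  25  29  26  30  28  22  39 134 199 210 205 203 203 203 202 201 201 202 204 202 201 204
267  16  22   7  38  26  32  20  26  15  13  33  28  28   0  24  26  16  13  18  35  32  21  16 133 193 203 197 197 195 196 196 196 193 192 194 190
270  18  22  21  22  23  15  18  34  26  15  13  14  22  33  28  25  33  34  17  30  20  35  27  27  15  60 100 101  97 101  97  99 102 102 105 107
273  30  26  16  37  13  24  17  23  29  23  25  16  29  32  26  21  30  29  32  31  22  19  18  34  26  22  14  83 165 164 151 153 153 151 154 153
276  24  20  29  15  24   6  33  15  30  22  29  13  26  20  32  22  28  33  23  26  27  22  28  39  34  17  28  32  20  92 149 156 153 154 154 139
279  25  30  24  30  23  11  28  23  33  18  15  19  26  19  29  32  20  31  33  22  20  26  24  35  29  22  31  26  28  28  39 102 153 165 167 115
345 [ 0.0117 -0.0945]
350 [ 0.0152 -0.0946]
355 [ 0.0187 -0.0947]
```

The index edge is at holder x ≈ +10.6 mm and the pointer edge at −36.5 mm, so the travel is about 47 mm, which falls inside the stated 20–60 mm. Back over the stud.

Call:
jog_arm(
  deltas=[
    [[0.12, 0.4, 0.3, 0, 0, 0], [0.12, 0.4, 0.3, 0, 0, 0], [0.12, 0.4, 0, 0, 0, 0], [0.12, 0.4, 0, 0, 0, 0], [0.12, 0.4, 0, 0, 0, 0], [0.12, 0.4, 0, 0, 0, 0], [0.12, 0.4, 0, 0, 0, 0], [0.09, 0.4, 0, 0, 0, 0]],
  ],
)

```text
t: 15.88
position: [0.5655, -0.2127, 0.1525]
tcp_rot: [-0.0, 0.656, 0.755, -0.0]
contact_force: [0.3, 0.2, -0.4]
grip_width: 0.044
grasp_force: 0.0
```

Call:
jog_arm(
  deltas=[
    [[0, 0, 0, 0, 0, 0], [0, 0, 0, 0, 0, 0], [0, 0, 0, 0, 0, 0], [0, 0, 0, 0, 0, 0], [0, 0, -0.1, 0, 0, 0], [0, 0, -0.1, 0, 0, 0], [0, 0, 0, 0, 0, 0], [0, 0, 0, 0, 0, 0]],
  ],
)

```text
t: 16.55
position: [0.5651, -0.2141, 0.1474]
tcp_rot: [-0.0, 0.656, 0.755, -0.0]
contact_force: [0.1, -0.5, -0.2]
grip_width: 0.0444
grasp_force: 0.0
```

Aligned with the stud to within 1 mm. Descend to TCP z ≈ 0.096, then close.

Call:
jog_arm(
  deltas=[
    [[0, 0, -0.3, 0, 0, 0], [0, 0, -0.3, 0, 0, 0], [0, 0, -0.3, 0, 0, 0], [0, 0, -0.3, 0, 0, 0], [0, 0, -0.3, 0, 0, 0], [0, 0, -0.3, 0, 0, 0], [0, 0, -0.2, 0, 0, 0], [0, 0, 0, 0, 0, 0]],
  ],
)

```text
t: 17.22
position: [0.5648, -0.2137, 0.0964]
tcp_rot: [-0.001, 0.656, 0.755, -0.0]
contact_force: [0.3, -0.3, 0.6]
grip_width: 0.0442
grasp_force: 0.0
```

Call:
jog_arm(
  deltas=[
    [[0, 0, 0, 0, 0, 0], [0, 0, 0, 0, 0, 0], [0, 0, 0, 0, 0, 0], [0, 0, 0, 0, 0, 0], [0, 0, 0, 0, 0, 0], [0, 0, 0, 0, 0, 0], [0, 0, 0, 0, 0, 0], [0, 0, 0, 0, 0, 0]],
  ],
  grip=0,
  force=35,
)

```text
t: 17.88
position: [0.5649, -0.214, 0.098]
tcp_rot: [-0.0, 0.656, 0.755, -0.0]
contact_force: [-4.4, -1.2, 5.4]
grip_width: 0.012
grasp_force: 35.0
```

Call:
jog_arm(
  deltas=[
    [[-0.05, -0.007, 0, 0, 0, 0], [-0.1, -0.014, 0, 0, 0, 0], [-0.1, -0.014, 0, 0, 0, 0], [-0.1, -0.014, 0, 0, 0, 0], [-0.1, -0.014, 0, 0, 0, 0], [-0.1, -0.014, 0, 0, 0, 0], [-0.1, -0.014, 0, 0, 0, 0], [-0.1, -0.014, 0, 0, 0, 0]],
  ],
)

```text
t: 18.55
position: [0.5471, -0.2165, 0.0981]
tcp_rot: [0.001, 0.656, 0.755, 0.001]
contact_force: [6.6, 1.6, 1.4]
grip_width: 0.0121
grasp_force: 35.0
```

Call:
jog_arm(
  deltas=[
    [[-0.1, -0.014, 0, 0, 0, 0], [-0.1, -0.014, 0, 0, 0, 0], [-0.1, -0.014, 0, 0, 0, 0], [-0.1, -0.014, 0, 0, 0, 0], [-0.1, -0.014, 0, 0, 0, 0], [-0.1, -0.014, 0, 0, 0, 0], [-0.1, -0.014, 0, 0, 0, 0], [-0.05, -0.007, 0, 0, 0, 0]],
  ],
)

```text
t: 19.22
position: [0.5285, -0.2192, 0.098]
tcp_rot: [0.001, 0.656, 0.755, 0.001]
contact_force: [7.8, 2.3, -0.1]
grip_width: 0.0119
grasp_force: 35.0
```

```bash
python3 - <<'E'
from h import *
t=np.radians(8.1); R=np.array([[np.cos(t),np.sin(t)],[-np.sin(t),np.cos(t)]])
s=readout.read_state(); print(s['position'],R@(s['position'][:2]-np.array([.5649,-.2140])),R@(s['position'][:2]-np.array([.5652,-.2136])),s['contact_force'],s['wrist_torque'],s['grip_width'],s['t'])
wsave('pics/w8.png'); save('top','pics/t8.png'); save('side','pics/s8.png')
E
```

```text
[ 0.52845244 -0.21915045  0.0980319 ] [-3.68096487e-02  3.64423059e-05] [-0.03716302 -0.0003173 ] [ 7.83864105  2.29459822 -0.13568271] [ 0.2704269  -1.12217385  0.02563739] 0.011922229078843402 19.2167
```

Call:
jog_arm(
  deltas=[
    [[-0.1, -0.014, 0, 0, 0, 0], [-0.1, -0.014, 0, 0, 0, 0], [-0.1, -0.014, 0, 0, 0, 0], [-0.07, -0.01, 0, 0, 0, 0], [-0.03, -0.004, 0, 0, 0, 0], [0, 0, 0, 0, 0, 0], [0, 0, 0, 0, 0, 0], [0, 0, 0, 0, 0, 0]],
  ],
)

```text
t: 20.03
position: [0.5187, -0.2205, 0.098]
tcp_rot: [0.001, 0.656, 0.755, 0.001]
contact_force: [7.7, 2.2, 0.1]
grip_width: 0.0122
grasp_force: 35.0
```

```bash
python3 - <<'E'
from h import *
t=np.radians(8.1); R=np.array([[np.cos(t),np.sin(t)],[-np.sin(t),np.cos(t)]]); st=np.array([.5652,-.2136])
s=readout.read_state(); print(s['position'],R@(s['position'][:2]-st),s['contact_force'],s['grip_width'])
wsave('pics/w9.png'); save('top','pics/t9.png'); save('side','pics/s9.png')
P=np.load('pics/w9.npy'); H=lambda u,v,z:R@(wz(P,u,v,z)[:2]-st)
# jaw's +y end in wrist picture: print row profiles at hy ~ +0.06..0.08, z=.07, by sampling hx
w=cv2.cvtColor(cv2.imread('pics/w9.png'),cv2.COLOR_BGR2GRAY)
m=vision.camera_model('wrist'); f=210/np.tan(np.radians(m['vfov'])/2)
def pw(p):
    q=np.linalg.inv(P)@np.append(p,1); r=np.hypot(q[0],q[1]); th=np.arctan2(r,-q[2]); return m['cx']+f*th*q[0]/r, m['cy']-f*th*q[1]/r
def prof(im,prj,hy,z,xs): 
    uv=np.array([prj(np.append(R.T@np.array([x,hy])+st,z)) for x in xs],np.float32); return cv2.remap(im,uv[None,:,0],uv[None,:,1],cv2.INTER_LINEAR)[0],uv[0]
xs=np.arange(-.065,-.02,.001)
print('face expected at -0.0365')
for hy in(.055,.065,.072,.078): a,uv=prof(w,pw,hy,.07,xs); print('wrist',hy,uv.round(),a.tolist())
for n in('top','side'):
    g=cv2.cvtColor(cv2.imread('pics/%s9.png'%n[0]),cv2.COLOR_BGR2GRAY)
    for hy in(-.08,-.09,-.096,-.105): a,uv=prof(g,lambda p:proj(n,p),hy,.07,xs); print(n,hy,uv.round(),a.tolist())
E
```

```text
[ 0.51869123 -0.22051994  0.09801293] [-0.04701982 -0.00029776] [7.71297199 2.15946648 0.08036679] 0.012233073886210664
face expected at -0.0365
wrist 0.055 [240. 165.] [99, 99, 100, 101, 98, 100, 101, 103, 193, 196, 197, 195, 198, 195, 194, 192, 191, 190, 193, 189, 188, 187, 187, 187, 189, 192, 193, 192, 191, 134, 195, 191, 192, 192, 192, 193, 194, 194, 194, 193, 194, 195, 195, 196, 194]
wrist 0.065 [239. 145.] [172, 169, 169, 171, 170, 168, 169, 150, 193, 196, 196, 197, 198, 196, 194, 193, 191, 191, 190, 191, 189, 188, 186, 188, 189, 190, 193, 192, 195, 147, 195, 194, 194, 194, 199, 137, 144, 141, 142, 139, 143, 138, 144, 142, 141]
wrist 0.072 [239. 130.] [193, 193, 193, 193, 193, 192, 194, 176, 187, 196, 195, 197, 196, 196, 196, 193, 193, 191, 192, 190, 188, 189, 189, 189, 190, 191, 192, 194, 195, 143, 196, 195, 194, 195, 195, 191, 192, 193, 193, 193, 193, 192, 193, 194, 192]
wrist 0.078 [239. 118.] [194, 194, 193, 194, 194, 195, 196, 186, 184, 198, 196, 197, 198, 197, 196, 193, 193, 191, 193, 192, 190, 188, 188, 191, 191, 193, 194, 193, 193, 157, 200, 196, 195, 196, 195, 193, 192
[... 973 characters left out ...]
0, 38, 26, 18, 16, 14, 14, 14, 15, 15, 16, 15, 14, 13, 14, 15, 14, 13, 13, 14, 17, 23]
side -0.09 [385. 213.] [70, 68, 66, 65, 63, 62, 61, 60, 58, 59, 59, 60, 62, 63, 64, 66, 66, 66, 66, 66, 65, 63, 60, 58, 50, 42, 33, 26, 19, 17, 15, 14, 14, 14, 14, 15, 15, 14, 13, 13, 13, 13, 14, 14, 16]
side -0.096 [387. 212.] [73, 72, 71, 69, 68, 66, 64, 63, 62, 60, 59, 58, 58, 58, 59, 61, 63, 65, 67, 67, 67, 66, 64, 61, 55, 48, 41, 33, 24, 20, 18, 16, 15, 14, 13, 14, 14, 14, 13, 13, 12, 12, 12, 12, 12]
side -0.105 [388. 210.] [77, 76, 75, 74, 73, 72, 71, 70, 69, 68, 66, 65, 63, 61, 60, 59, 59, 58, 58, 59, 60, 59, 58, 56, 53, 49, 43, 38, 34, 30, 28, 24, 22, 20, 18, 15, 14, 13, 12, 13, 13, 13, 14, 14, 13]
```

The jaw's clamping face is now at holder x −36.0 mm, read from the wrist picture's seam, with both jaw edges 21.5 mm apart as expected. The pointer edge is at −36.5 mm, so they are within 1 mm. The spring force of about 8 N is steady. I'll hold briefly and hand in.

Call:
jog_arm(
  deltas=[
    [[-0.01, 0, 0, 0, 0, 0], [0, 0, 0, 0, 0, 0], [0, 0, 0, 0, 0, 0], [0, 0, 0, 0, 0, 0], [0, 0, 0, 0, 0, 0], [0, 0, 0, 0, 0, 0], [0, 0, 0, 0, 0, 0], [0, 0, 0, 0, 0, 0]],
  ],
)

```text
t: 20.85
position: [0.5186, -0.2205, 0.098]
tcp_rot: [0.001, 0.656, 0.755, 0.001]
contact_force: [8.0, 1.6, 0.8]
grip_width: 0.0121
grasp_force: 35.0
```

```bash
python3 -c "
from h import *
s=readout.read_state();print(s['position'],s['contact_force'],s['grasp_force'],s['t']);print(bot.finish_job())"
```

```text
[ 0.51855561 -0.22054939  0.09804086] [7.98108693 1.5847578  0.79293857] 35.007790960371494 20.85
the job is handed in; nothing more can be done
None
```

The job is handed in at 20.9 s, with no verdict returned: the roll lies flat on the mat, and the gripper is holding the jaw with its index tab about 0.5 mm from the pointer edge by my wrist-camera measurement (pointer itself hidden at the end).

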